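# Open the safety cap of the bath-fluid bottle

## Task

Before the calibration bath is topped up, take the yellow guard off the bottle, hang it astride the steel rail near the middle of the bar and let go of it. Then press the bottle's white safety cap down, twist it anticlockwise until it is free, and lift it; finish still holding the cap upright in the gripper, about 5 cm straight above the bottle's mouth. Leave the other things on the bench where they are.

Things in the scene. Friction and masses are not known exactly. Their poses are not given: they have to be found in the camera images.
- rack: Bottle rack bolted to the table: blue plate 124 mm square, upper face 108 mm above the table, on 4 posts, clamping an amber bottle whose neck rises through its centre. Nothing of it moves. Origin on the table under the bottle axis, z up. Red marks on the plate lie along its +x and -x (cap locked), green marks 70 deg anticlockwise of them (cap free).
- mouth (a point): Top of the bottle's neck, on its axis, 136 mm above the table; inside the cap at first.
- cap: White ribbed push-and-turn safety cap, 48 mm diameter, 34 mm tall, about 45 g; a loose part once unlocked. Origin: centre of its lower rim, at first 122 mm above the table; z up; x along the red line across its top. Starts locked: red line at the red marks, held by two inner lugs in notches. Unpressed it neither lifts nor turns more than about 8 deg.
- cap_top (a point): Centre of the cap's top face, 156 mm above the table while locked. Pressed 5.5 to 7.5 mm down, the cap turns anticlockwise (seen from above). Keep it pressed for the first 50 deg; from 50 to 90 deg (aim at 70: red line at the green marks) it lifts straight off; hard stop at about 95 deg.
- plunger (a joint): How far the spring under the cap is pressed down, m: 0 up, 0.0075 fully down on a hard stop. It pushes the cap up with about 5 N at 0 and 10 N at 0.0075.
- guard: Yellow rigid arch, about 90 g, standing loose on the rack's plate astride the cap. Origin midway between its feet, at their underside; z up; x from leg to leg. 68 mm across, 36 mm deep (y); legs 4 mm thick, 60 mm apart inside, 58 mm tall, then a shallow gable roof. On top a grip fin 12 mm thick (x), 36 mm wide (y), 74 to 112 mm above the feet. Clears the cap by 6 mm each side.
- guard_peak (a point): Underside of the guard's gable peak, 72 mm above its feet. Hung on the bar it rests about 1 mm above the bar's top.
- guard_grip (a point): Centre of the guard's fin at a good height to pinch it (across its 12 mm, along the guard's x), 96 mm above the feet.
- rail: Steel hanging rail bolted to the table: round bar 16 mm thick, horizontal along the rail's y axis, axis 125 mm above the table, on posts 90 mm either side of its middle (6 mm radius), base 90 x 220 x 10 mm. Origin on the table under the bar's middle. Never moves.
- rail_top (a point): Top of the bar at its middle, 133 mm above the table.
- meter_white: Bystander, leave it alone: white handheld meter lying flat, 150 x 68 x 28 mm; origin at the centre of its underside.
- meter_black: Bystander, leave it alone: black handheld meter lying flat, 150 x 68 x 28 mm; origin at the centre of its underside.
- sleeve: Bystander, leave it alone: upright bare aluminium probe sleeve, 34 mm diameter, 54 mm tall; origin at the centre of its underside.
- beaker: Bystander, leave it alone: glass beaker, 64 mm wide, 80 mm tall; origin at the centre of its underside.
- vial: Bystander, leave it alone: small white bottle with a blue cap, 44 mm diameter, 85 mm tall (not the bottle of the task); origin at the centre of its underside.
- display: Bystander, leave it alone: grey standing room display, 30 x 110 x 80 mm tall; origin at the centre of its underside.
- screwdriver: Bystander, leave it alone: screwdriver lying flat; origin near its middle.
Not all that is in view belongs to the job. There is more than one size of the rack; the job needs the smaller. What is shaped like the cap but orange is not meant.

How it is judged (in metres and radians):
On the way, in this order (a step that is already met when the one before it is completed fails the run):
1. the guard hangs astride the rail, released, and the cap is still locked on the bottle (x of guard_peak in the frame of rail between -0.015 and 0.015 m and y of guard_peak in the frame of rail between -0.065 and 0.065 m and height (world z) of guard_peak between 0.13 and 0.142 m and angle between guard's own z axis and vertical below 0.35 rad and contact force between guard and rail above 0.3 N and contact force between guard and the fingers below 0.05 N and contact force between guard and the arm below 0.05 N and linear speed of guard below 0.03 m/s and z of cap in the frame of rack below 0.13 m), for 0.3 s.
2. the cap is being turned while pressed down against its spring (value of joint plunger above 0.004 m and angle between the x axis of cap and the x axis of rack, either way round above 0.25 rad and z of cap in the frame of rack below 0.1185 m and horizontal distance between cap and mouth below 0.006 m), for 0.02 s.
At the end, for the whole second after the job is handed in: Guard at rest astride the bar, untouched: peak within 15 mm of the bar axis and 65 mm of its middle, leaning under 20 deg. Cap held still by the fingers alone, upright within 17 deg, lower rim 20 to 120 mm above the bottle mouth, centre within 30 mm of its axis. Bystanders undisturbed (x of guard_peak in the frame of rail between -0.015 and 0.015 m and y of guard_peak in the frame of rail between -0.065 and 0.065 m and height (world z) of guard_peak between 0.13 and 0.142 m and angle between guard's own z axis and vertical below 0.35 rad and contact force between guard and rail above 0.3 N and contact force between guard and the fingers below 0.05 N and contact force between guard and the arm below 0.05 N and linear speed of each of guard, cap below 0.03 m/s and z of cap in the frame of mouth between 0.02 and 0.12 m and horizontal distance between cap and mouth below 0.03 m and angle between cap's own z axis and vertical below 0.3 rad and contact force between cap and the fingers above 2 N and contact force between cap and rack below 0.05 N and contact force between cap and rail below 0.05 N and contact force between cap and guard below 0.05 N); the arm keeps its last pose, push and grip.
It fails at once if a bystander is pushed more than 3 cm or tipped over (distance of any of meter_white, meter_black, sleeve, beaker, vial, display, screwdriver from where it was at the start of the episode above 0.03 m or angle between any of meter_white, meter_black, sleeve, beaker, vial, display's own z axis and vertical above 0.5 rad).
It also fails if it takes over 53 s, if anything falls off the work surface, if the arm or the gripper's body presses on something with over 40 N, if the wrist force passes 120 N, or if a joint passes its speed limit or range.

## Robot

A 6-joint arm with a two-finger parallel gripper is mounted at the origin on the work surface. World frame = base frame: x ahead of the robot, y to its left, z up, the work surface at z = 0. Lengths are in mm, angles in rad, forces in N, time in s.
With the tool pointing down it reaches from about 275 to 1000 mm from the base axis. Payload 8.4 kg.
Tool frame: the origin (TCP) lies on the centre line of the jaws, within the pads' length; the fingertips stand r.tip_reach ahead of it and the grasp point (between the pads) lies 11 mm behind it (r.tip_reach is the distance from the TCP to the fingertips, in mm); z points along the fingers, y is the line along which they close (so a half turn about z gives the same grasp; the last joint's range is limited). The gripper opens to 85 mm and grips with 20 to 120 N. Pads are 22 mm wide; open, the fingers measure 114 mm over their backs; the gripper's body (76 mm by 85 mm) begins 54 mm behind the grasp point. The pads swing forward as they close: fully open they stand 13 mm farther back than shut.
Start: joints at [1.296, 0.353, 1.633, -0, 1.155, -0.002], TCP at [168.392, 601.891, 239.281] pointing down, gripper open.
Joint ranges: [-2.63, 2.63], [-0.92, 2.1], [0.06, 2.66], [-1.3, 4.44], [0, 2.69], [-3.02, 3.02]. Speed limits (rad/s): [2.22, 2.22, 2.79, 3.14, 3.14, 3.14].

## Interface

Orientations are given as [roll, pitch, yaw] about the fixed x, y, z axes, in that order (R = Rz(yaw) Ry(pitch) Rx(roll)).
In Python, from rig import r gives the robot as it stands.
- The arm moves only by the tool carry_out, never from a script. Its argument "targets" is a list of rows, each an object with "dp": the shift along the tool's x, y, z in mm, a list of three; "yaw": the turn about the tool's z in degrees. A call has 1 to 12 rows; each row is the pose to reach, as a shift and turn from the pose commanded when the call began, along the tool's axes at that moment; what a row does not reach only later rows make up. A row lasts 1/8 s, in which the tool goes at most 62.5 mm and 10.7 degrees, less where a joint would pass 70% of its speed; a pose out of reach is approached as far as the arm can. A call with a gripper value outside its range is refused whole. "fingers" is the opening, from -1 (shut) to 1 (fully open), so that 0 is half open, set as the call begins (left out, the last holds). The fingers move at their own pace and stop on an object; "grip_force" is the grip in N (left out, the last holds). Time passes only in rows, so rows that repeat a pose let the fingers close. It gives the time, the measured TCP pose, the force, the opening and the grip force at its end, in the units of the state.
- r.sense(): the state, without advancing time (a new reading comes with each control period).
- r.grab_frame(name): name is "side" or "top" or "wrist"; returns the picture (400x640x3 uint8, red, green, blue); there is no depth.
- r.get_calibration(name): a dict with "fx", "fy", "cx", "cy" (pixels), "rvec" (rotation vector, rad) and "tvec" (3), from world to camera coordinates, as OpenCV has them. Camera axes: x right, y down, z forward; pixel columns grow to the right and rows downward; lengths in mm; the calibration is good to about 2 mm. A picture is of the moment at which its call begins: read the wrist's pose just before it. get_calibration takes no time and is no camera call; for the wrist camera it gives the pose at the moment of the call.
- r.sign_off(): hands the job in; it is judged then, once.
The state is a dict: "clock": time; "qpos": joint angles; "qvel": joint speeds; "joint_efforts": joint torques, N m; "eef_pos": TCP position; "tcp_rot": TCP orientation; "contact_force": force on the tool from outside, world axes, zero at the start; "wrist_torque": the same for the moment, N m; "opening": opening from 0.0 (shut) to 1.0 (fully open); "grasp_force": force on a finger pad.
Only numpy, scipy, OpenCV 4.12 (cv2) and the standard library are available. Lean on these libraries where they do the work, as an engineer would, in place of code of your own. Each camera call takes 0.05 s, during which the arm holds its last target. There are 200 camera calls.

## Working session

There is one attempt and no reset: what is moved stays moved. The work goes in short steps, Python scripts to look and compute and a tool call to move; the robot and the scene stay as the last step left them, time stands still between calls to the robot, and variables do not carry over. Pictures are saved under pics/ and viewed, at most 10 in all, crops included, and the job is handed in when it is done.

Besides the shell and the picture viewer there is one more tool, called after "Call:" as name(argument=value, ...) on one line, values as JSON. carry_out: Moves the arm, as the interface text tells. Its arguments: {"type":"object","properties":{"targets":{"type":"array","items":{"type":"object","properties":{"dp":{"type":"array","items":{"type":"number"}},"yaw":{"type":"number"}}}},"fingers":{"type":"number"},"grip_force":{"type":"number"}},"required":["targets"]}

```bash
ls; mkdir -p pics; python3 - <<'E'
from rig import r
import cv2,numpy as np
s=r.sense();print({k:np.round(v,3) for k,v in s.items()},r.tip_reach)
for n in("top","side"):
    im=r.grab_frame(n);cv2.imwrite(f'pics/{n}0.png',cv2.cvtColor(im,cv2.COLOR_RGB2BGR));print(n,r.get_calibration(n))
E
```

```text
pics
{'clock': np.float64(0.0), 'qpos': array([ 1.296,  0.354,  1.634,  0.   ,  1.155, -0.002]), 'qvel': array([-0.   , -0.   , -0.001,  0.   ,  0.002,  0.   ]), 'joint_efforts': array([ 1.0000e-03, -6.0525e+01, -3.4206e+01,  0.0000e+00,  9.0000e-03,
        0.0000e+00]), 'eef_pos': array([168.247, 601.459, 238.586]), 'tcp_rot': array([-3.14 , -0.   ,  2.869]), 'contact_force': array([ 0.278,  0.097, -0.644]), 'wrist_torque': array([-0.042, -0.002, -0.003]), 'grasp_force': np.float64(0.0), 'opening': np.float64(0.999)} 8.0
top {'fx': 422.606876205318, 'fy': 422.606876205318, 'cx': 317.63063599125996, 'cy': 201.6904779118844, 'rvec': array([ 2.14289102, -2.15592983,  0.09676854]), 'tvec': array([   6.6552172 ,  518.17177043, 1233.26732853])}
side {'fx': 508.7799814575101, 'fy': 508.7799814575101, 'cx': 326.77688584616794, 'cy': 204.589805942651, 'rvec': array([ 2.38852266, -0.16075168,  0.05265728]), 'tvec': array([-529.85262968,  121.13316137, 1395.16204218])}
```

View pics/top0.png

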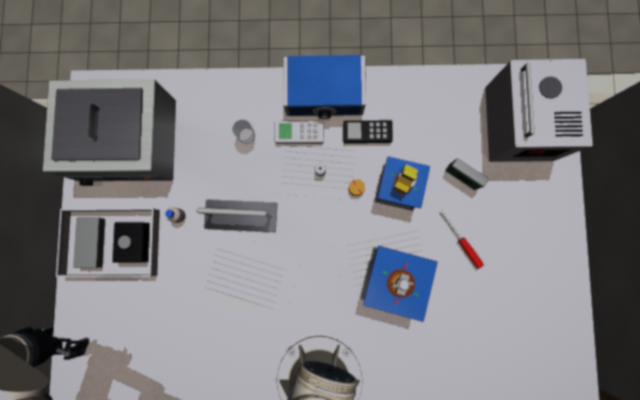

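View pics/side0.png

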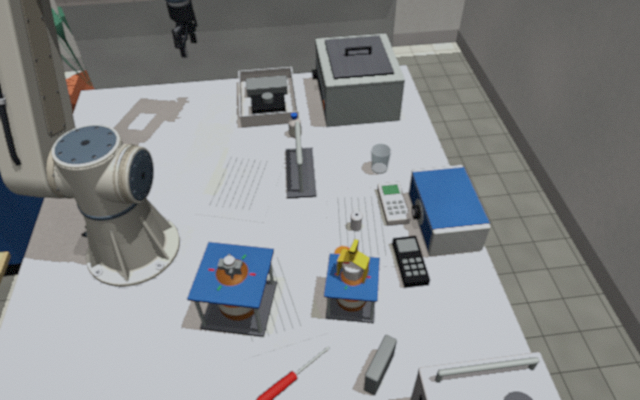

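The top view shows two racks: the small one at (403,183) carries the yellow guard, and the larger one at (400,283) has no guard. The plate sizes will confirm which is which. The orange decoy cap is at (357,187), and the rail bar runs from (200,211) to (268,213). I'll measure these next.

```bash
cat > h.py <<'E'
from rig import r
import cv2,numpy as np
def ray(c,uv):
    R=cv2.Rodrigues(np.array(c['rvec']))[0];t=np.array(c['tvec'])
    d=R.T@np.array([(uv[0]-c['cx'])/c['fx'],(uv[1]-c['cy'])/c['fy'],1.]);return -R.T@t,d/np.linalg.norm(d)
def onz(c,uv,z):
    o,d=ray(c,uv);return (o+d*(z-o[2])/d[2])
def tri(c1,u1,c2,u2):
    o1,d1=ray(c1,u1);o2,d2=ray(c2,u2)
    a=np.linalg.lstsq(np.c_[d1,-d2],o2-o1,rcond=None)[0];p,q=o1+a[0]*d1,o2+a[1]*d2
    return (p+q)/2,np.linalg.norm(p-q)
def hsv(im):return cv2.cvtColor(im,cv2.COLOR_RGB2HSV)
def blobs(m,amin=10):
    cs,_=cv2.findContours(m.astype(np.uint8),cv2.RETR_EXTERNAL,cv2.CHAIN_APPROX_NONE)
    return sorted([c for c in cs if cv2.contourArea(c)>=amin],key=cv2.contourArea,reverse=True)
def save(im,n,k=1):cv2.imwrite('pics/'+n,cv2.cvtColor(cv2.resize(im,None,fx=k,fy=k,interpolation=cv2.INTER_CUBIC),cv2.COLOR_RGB2BGR))
E
python3 - <<'E'
from h import *
im={};c={}
for n in('top','side'):
    im[n]=cv2.cvtColor(cv2.imread(f'pics/{n}0.png'),cv2.COLOR_BGR2RGB);c[n]=r.get_calibration(n)
    h=hsv(im[n])
    for name,lo,hi in(('blue',105,125),('yellow',22,34)):
        m=cv2.inRange(h,(lo,150,60 if name=='yellow' else 110),(hi,255,255))
        for b in blobs(m,25)[:6]:
            (x,y),wh,a=cv2.minAreaRect(b);
            print(n,name,np.round((x,y),1),np.round(wh,1),round(a),'z108',np.round(onz(c[n],(x,y),108 if name=='blue' else 204)))
            if name=='blue' and n=='top':
                P=np.array([onz(c[n],q,108)[:2] for q in cv2.boxPoints(cv2.minAreaRect(b))]);print(np.round(P).tolist(),'side',np.round(np.linalg.norm(np.roll(P,-1,0)-P,axis=1)))
for u in((200,211),(268,213)):print('bar',onz(c['top'],u,130))
for u in((205,200),(278,203),(276,231),(205,227)):print('base',onz(c['top'],u,10))
a=np.hstack([cv2.resize(im['top'][135:235,345:445],(390,390),interpolation=cv2.INTER_CUBIC),cv2.resize(im['side'][225:325,305:405],(390,390),interpolation=cv2.INTER_CUBIC)])
save(a,'crop0.png')
E
```

```text
top blue [400.  283.1] [61.1 60.9] 14 z108 [ 284. -222.  108.]
[[225.0, -120.0], [384.0, -164.0], [343.0, -325.0], [185.0, -279.0]] side [165. 166. 164. 164.]
top blue [324.   80.5] [72. 49.] 0 z108 [863. -19. 108.]
[[791.0, 86.0], [939.0, 86.0], [935.0, -124.0], [788.0, -122.0]] side [148. 210. 148. 207.]
top blue [403.3 182. ] [43.4 42. ] 13 z108 [ 563. -239.  108.]
[[519.0, -166.0], [636.0, -195.0], [607.0, -313.0], [491.0, -283.0]] side [120. 121. 119. 120.]
top yellow [401.8 185.7] [13.4 11.3] 45 z108 [ 538. -218.  204.]
top yellow [409.5 172.5] [13.9  9.4] 27 z108 [ 572. -239.  204.]
side blue [230.4 274.3] [76.8 59.5] 7 z108 [ 279. -200.  108.]
side blue [450.  197.2] [69.6 54. ] 71 z108 [866. -28. 108.]
side blue [352.  277.5] [51.4 42.2] 5 z108 [ 562. -249.  108.]
side yellow [354.  258.2] [29.4 34.9] 11 z108 [ 561. -264.  204.]
bar [483.12405779 326.3906662  130.        ]
bar [476.27420238 137.68708602 130.        ]
base [528.37808603 348.825754    10.        ]
base [517.45302683 124.72174292  10.        ]
base [432.36399311 130.24200054  10.        ]
base [445.74748286 346.6369348   10.        ]
```

View pics/crop0.png

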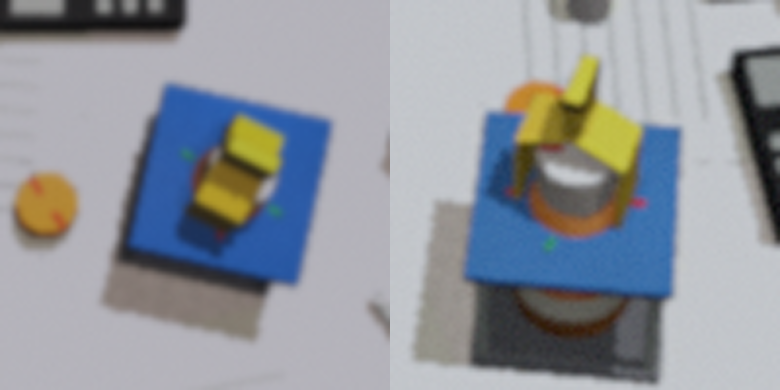

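Both views confirm the small rack, with its centre at about (563,-239). Its plate measures about 120 mm, against about 165 mm for the larger one. The guard with its fin stands over the white cap, and the red and green marks are visible. The orange cap to the left is the decoy. Next I'll plan the wrist close-ups.

```bash
cat >> h.py <<'E'
from scipy.spatial.transform import Rotation as Ro
def plan(frm,to):
    "frm,to: (x,y,z,yawdeg) commanded tool-down poses -> dp,yaw for the move"
    R=(Ro.from_euler('z',frm[3],degrees=True)*Ro.from_euler('x',180,degrees=True))
    dp=R.inv().apply(np.array(to[:3])-frm[:3]);y=-(to[3]-frm[3]);y=(y+180)%360-180
    print('dp',np.round(dp,1).tolist(),'yaw',round(y,1))
E
python3 - <<'E'
from h import *
c=r.get_calibration('wrist');o,d=ray(c,(320,200));s=r.sense()
T=Ro.from_euler('xyz',s['tcp_rot']).inv()
print('cam in tool',T.apply(o-s['eef_pos']),'axis',T.apply(d),c['fx'],'xaxis',T.apply(ray(c,(639,200))[1]),np.degrees(s['tcp_rot']))
f=(168.392,601.891,239.281,np.degrees(s['tcp_rot'][2]))
for z in(280,420):plan(f,(480-100,240,z,0));
for yaw in (164.4,180,90):plan(f,(400,240,420,yaw))
E
```

```text
cam in tool [  74.03981177   -0.7590801  -135.20000596] axis [-0.29708608  0.00590816  0.95483242] 290.94207603544885 xaxis [-0.2002568   0.74048742  0.64154158] [-1.79927272e+02 -7.23430694e-04  1.64371829e+02]
dp [-301.3, -291.5, -40.7] yaw 164.4
dp [-301.3, -291.5, -180.7] yaw 164.4
dp [-320.5, -286.1, -180.7] yaw -0.0
dp [-320.5, -286.1, -180.7] yaw -15.6
dp [-320.5, -286.1, -180.7] yaw 74.4
```

```bash
python3 - <<'E'
from h import *
f=(168.392,601.891,239.281,164.37)
plan(f,(480,235,330,164.37))
E
```

```text
dp [-398.9, -269.4, -90.7] yaw 0.0
```

Call:
carry_out(targets=[{"dp": [-50,-34,-30]},{"dp": [-100,-67,-60]},{"dp": [-150,-101,-91]},{"dp": [-200,-135,-91]},{"dp": [-250,-168,-91]},{"dp": [-300,-202,-91]},{"dp": [-350,-236,-91]},{"dp": [-400,-270,-91]},{"dp": [-400,-270,-91]},{"dp": [-400,-270,-91]},{"dp": [-400,-270,-91]}])

```text
schema error: expected keys dp, yaw
```

```bash
python3 - <<'E'
from h import *
s=r.sense();c=r.get_calibration('wrist');im=r.grab_frame('wrist');save(im,'wrail.png')
import pickle;pickle.dump(c,open('wrail.pkl','wb'))
print(s['clock'],s['eef_pos'],s['qvel'])
E
```

```text
0.1 [168.2705861  601.479263   238.65067915] [ 1.04097357e-03  7.83906334e-05 -3.09033042e-03 -6.81082839e-04
 -1.14967601e-03  9.09479607e-04]
```

View pics/wrail.png

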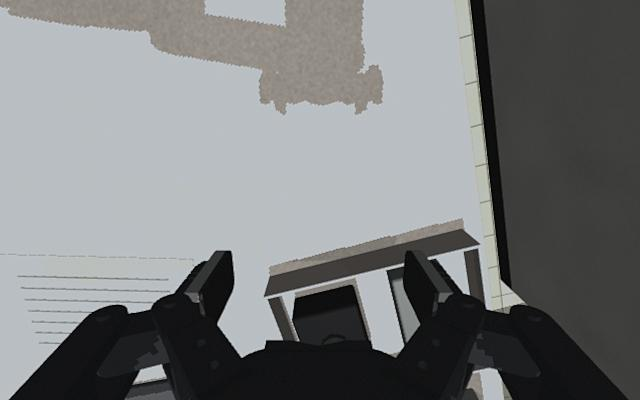

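The call was refused because every row needs a yaw, so the arm hasn't moved. The picture shows the fingers at (230,260) and (410,260), so anything below row 250 is hidden behind the gripper. I'll resend the move.

Call:
carry_out(targets=[{"dp": [-50,-34,-30],"yaw": 0},{"dp": [-100,-67,-60],"yaw": 0},{"dp": [-150,-101,-91],"yaw": 0},{"dp": [-200,-135,-91],"yaw": 0},{"dp": [-250,-168,-91],"yaw": 0},{"dp": [-300,-202,-91],"yaw": 0},{"dp": [-350,-236,-91],"yaw": 0},{"dp": [-400,-270,-91],"yaw": 0},{"dp": [-400,-270,-91],"yaw": 0},{"dp": [-400,-270,-91],"yaw": 0},{"dp": [-400,-270,-91],"yaw": 0}])

```text
clock: 1.52
eef_pos: [480.0, 235.1, 330.2]
tcp_rot: [3.142, -0.001, 2.87]
contact_force: [0.4, 0.2, -0.4]
opening: 1.0
grasp_force: 0.0
```

```bash
python3 - <<'E'
from h import *
s=r.sense();c=r.get_calibration('wrist');im=r.grab_frame('wrist');save(im,'wrail.png')
import pickle;pickle.dump(c,open('wrail.pkl','wb'))
print(s['clock'],s['eef_pos'],np.degrees(s['tcp_rot']))
f=tuple(s['eef_pos'])+(np.degrees(s['tcp_rot'][2]),)
plan(f,(563,-239,380,f[3]));plan(f,(563,-239,380,75))
E
```

```text
1.525 [480.0293179  235.10154125 330.17458931] [ 1.79996617e+02 -3.01387743e-02  1.64448530e+02]
dp [-207.0, -434.5, -49.8] yaw 0.0
dp [-207.0, -434.5, -49.8] yaw 89.4
```

View pics/wrail.png

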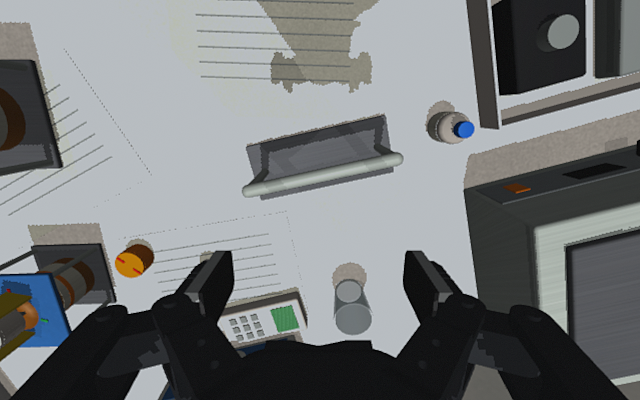

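The wrist view shows the bar running from (247,190) to (398,158). Its base plate's near corners are at about (247,146) and (385,115).

```bash
python3 - <<'E'
from h import *
import pickle;c=pickle.load(open('wrail.pkl','rb'))
im=cv2.imread('pics/wrail.png',0)
for x in range(260,391,26):
    y0=int(190-(x-247)*32/151);print(x,y0-12,im[y0-12:y0+13,x].tolist())
for u in((247,190),(398,158)):print(onz(c,u,125))
for u in((247,146),(385,115)):print(onz(c,u,10))
E
```

```text
260 175 [51, 52, 50, 49, 47, 43, 46, 72, 101, 121, 140, 153, 158, 171, 182, 185, 179, 171, 160, 137, 103, 104, 115, 141, 174]
286 169 [93, 93, 93, 95, 95, 95, 87, 68, 91, 116, 134, 149, 157, 171, 185, 188, 185, 173, 156, 145, 120, 98, 100, 100, 100]
312 164 [100, 97, 92, 93, 95, 90, 69, 79, 108, 127, 145, 155, 167, 183, 189, 186, 179, 169, 159, 126, 82, 91, 90, 91, 84]
338 158 [96, 96, 94, 92, 92, 95, 84, 71, 100, 121, 141, 152, 162, 179, 189, 187, 182, 174, 160, 135, 112, 88, 89, 87, 83]
364 153 [88, 89, 90, 92, 93, 84, 66, 84, 106, 123, 135, 149, 175, 188, 187, 182, 176, 165, 154, 121, 82, 89, 88, 87, 91]
390 147 [151, 140, 123, 68, 44, 47, 56, 86, 110, 127, 146, 154, 166, 179, 184, 181, 177, 169, 151, 126, 92, 95, 97, 93, 78]
[474.96133052 146.02195106 125.        ]
[485.88817825 329.79486001 125.        ]
[430.66448838 133.39277094  10.        ]
[442.89651793 348.91034057  10.        ]
```

Call:
carry_out(targets=[{"dp": [-17,-36,-50],"yaw": 7},{"dp": [-35,-72,-50],"yaw": 15},{"dp": [-52,-108,-50],"yaw": 22},{"dp": [-69,-145,-50],"yaw": 30},{"dp": [-86,-181,-50],"yaw": 37},{"dp": [-104,-217,-50],"yaw": 45},{"dp": [-121,-253,-50],"yaw": 52},{"dp": [-138,-290,-50],"yaw": 60},{"dp": [-155,-326,-50],"yaw": 67},{"dp": [-173,-362,-50],"yaw": 75},{"dp": [-190,-398,-50],"yaw": 82},{"dp": [-207,-435,-50],"yaw": 90}])

```text
clock: 3.08
eef_pos: [563.6, -240.4, 380.3]
tcp_rot: [3.141, -0.0, 1.296]
contact_force: [0.3, 0.8, 0.3]
opening: 1.002
grasp_force: 0.0
```

Call:
carry_out(targets=[{"dp": [0,0,0],"yaw": 0},{"dp": [0,0,0],"yaw": 0},{"dp": [0,0,0],"yaw": 0}])

```text
clock: 3.45
eef_pos: [563.1, -239.1, 380.5]
tcp_rot: [3.142, -0.0, 1.301]
contact_force: [-0.1, -0.8, -0.5]
opening: 1.0
grasp_force: 0.0
```

```bash
python3 - <<'E'
from h import *
s=r.sense();c=r.get_calibration('wrist');im=r.grab_frame('wrist');save(im,'wg.png')
import pickle;pickle.dump(c,open('wg.pkl','wb'))
print(s['clock'],s['eef_pos'],np.degrees(s['tcp_rot']))
E
```

```text
3.45 [ 563.09520885 -239.07498885  380.45323322] [ 1.79999863e+02 -1.48981562e-02  7.45145644e+01]
```

View pics/wg.png

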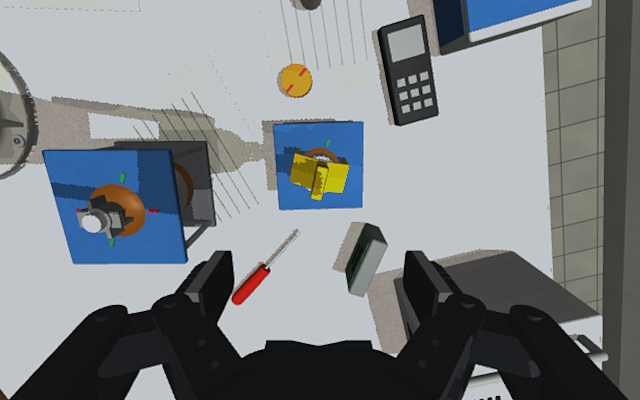

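The bar's middle comes out at about (481,238.5), with the rail yaw at about -3.3°. In this view the small rack's plate spans (274,122) to (363,209). The guard's legs run roughly left to right, and its fin is near (320,182). I'll enlarge that area.

```bash
python3 - <<'E'
from h import *
import pickle;c=pickle.load(open('wg.pkl','rb'))
im=cv2.cvtColor(cv2.imread('pics/wg.png'),cv2.COLOR_BGR2RGB)
h=hsv(im)
m=cv2.inRange(h,(105,130,40),(128,255,255));m[:,:265]=0;m[:,372:]=0;m[:115]=0;m[215:]=0
b=blobs(m)[0];rc=cv2.minAreaRect(b);P=np.array([onz(c,q,108)[:2] for q in cv2.boxPoints(rc)]);e=np.roll(P,-1,0)-P
print(rc,P.mean(0),np.linalg.norm(e,axis=1),np.degrees(np.arctan2(e[:,1],e[:,0])))
for nm,lo,hi in(('red',170,180),('red',0,4),('green',50,85)):
    q=cv2.inRange(h,(lo,110,60),(hi,255,255))
    for b in blobs(q,2):
        M=b.reshape(-1,2).mean(0)
        if 274<M[0]<363 and 122<M[1]<210: print(nm,M,onz(c,M,108))
save(im[118:212,270:366],'cropg.png',6)
E
```

```text
((318.6122131347656, 165.03857421875), (85.96684265136719, 89.13228607177734), 88.40885925292969) [ 563.82588801 -242.78677985] [120.82534323 123.04895477 131.90569798 123.35140824] [ -13.9994534  -101.36152755  166.13687566   73.4836994 ]
green [327.4        142.73333333] [ 584.59834161 -213.41645702  108.        ]
```

View pics/cropg.png

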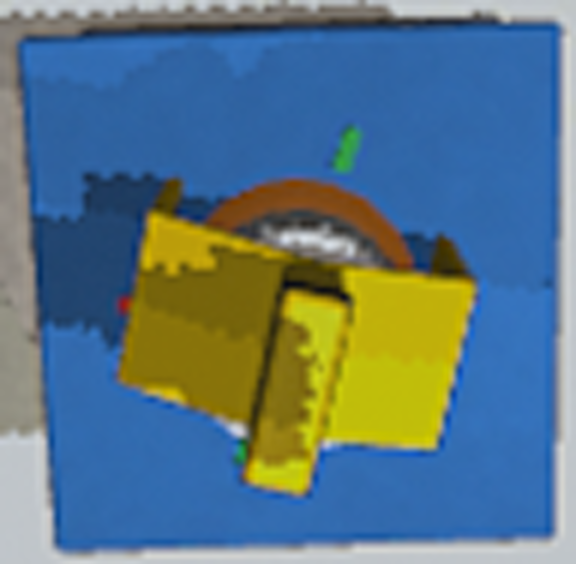

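The crop shows four things that I'll project to world positions:
- **Fin top:** corners at (285,290), (350,300), (305,495) and (247,483).
- **Eaves:** corners at (148,212), (475,283), (437,448) and (120,382).
- **Red mark:** at (125,305).
- **Green marks:** at (346,150) and (241,450).

```bash
python3 - <<'E'
from h import *
import pickle;c=pickle.load(open('wg.pkl','rb'))
def W(L,z):return np.array([onz(c,(q[0]/6+270-.4,q[1]/6+118-.4),z)[:2] for q in L])
for n,L,z in(('plate',[(22,38),(560,22),(553,540),(58,550)],108),('fin',[(285,290),(350,300),(305,495),(247,483)],220),('eave',[(148,212),(475,283),(437,448),(120,382)],108+59)):
    P=W(L,z);e=np.roll(P,-1,0)-P;print(n,P.mean(0).round(1),np.linalg.norm(e,axis=1).round(1),np.degrees(np.arctan2(e[:,1],e[:,0])).round(1))
for u in((125,305),(346,150),(241,450)):p=W([u],108)[0];print(p,)
# green pair centre
g=W([(346,150),(241,450)],108);print('green mid',g.mean(0),np.degrees(np.arctan2(*(g[0]-g[1])[::-1])))
E
```

```text
plate [ 564.6 -243.7] [121.7 123.5 122.2 122.6] [ -13.9 -103.7  165.7   76. ]
fin [ 565.1 -238.9] [11.3 35.8 10.5 35.2] [ -24.4 -117.8  152.2   63.4]
eave [ 565.  -239.3] [67.1 35.2 66.9 35.4] [ -27.8 -116.7  152.3   63.7]
[ 524.70090563 -234.15698168]
[ 584.46778026 -213.19112921]
[ 541.30620706 -275.78210655]
green mid [ 562.88699366 -244.48661788] 55.41057622408887
```

The rack measures out at (564.6,-243.7) with its x axis at -14°. The red mark sits at 166.6° and the green marks at 55.4°, which agrees. The guard is at (565,-239.2) with yaw -27°, and its measured sizes match (67x35, fin 11x35.5). Next I'll plan the grasp.

```bash
python3 - <<'E'
from h import *
s=r.sense();f=tuple(s['eef_pos'])+(np.degrees(s['tcp_rot'][2]),)
plan(f,(565,-239,250,63));plan(f,(565,-239,195,63))
E
```

```text
dp [0.7, 1.8, 130.5] yaw 11.5
dp [0.7, 1.8, 185.5] yaw 11.5
```

Call:
carry_out(targets=[{"dp": [1,2,40],"yaw": 6},{"dp": [1,2,85],"yaw": 11.5},{"dp": [1,2,125],"yaw": 11.5},{"dp": [1,2,145],"yaw": 11.5},{"dp": [1,2,165],"yaw": 11.5},{"dp": [1,2,185],"yaw": 11.5},{"dp": [1,2,185],"yaw": 11.5},{"dp": [1,2,185],"yaw": 11.5}], fingers=0.1, grip_force=40)

```text
clock: 4.5
eef_pos: [565.7, -239.9, 196.2]
tcp_rot: [3.141, -0.0, 1.098]
contact_force: [0.6, 0.2, -0.5]
opening: 0.555
grasp_force: 0.0
```

Call:
carry_out(targets=[{"dp": [0,0,0],"yaw": 0},{"dp": [0,0,0],"yaw": 0},{"dp": [0,0,0],"yaw": 0},{"dp": [0,0,0],"yaw": 0},{"dp": [0,0,0],"yaw": 0},{"dp": [0,0,0],"yaw": 0}], fingers=-1, grip_force=40)

```text
clock: 5.25
eef_pos: [565.3, -240.2, 195.6]
tcp_rot: [3.141, -0.0, 1.097]
contact_force: [-0.1, 1.0, 4.4]
opening: 0.129
grasp_force: 42.2
```

Call:
carry_out(targets=[{"dp": [0,0,-10],"yaw": 0},{"dp": [0,0,-30],"yaw": 0},{"dp": [0,0,-60],"yaw": 0},{"dp": [0,0,-90],"yaw": 0},{"dp": [0,0,-100],"yaw": 0},{"dp": [0,0,-100],"yaw": 0}])

```text
clock: 6.0
eef_pos: [565.3, -240.2, 295.5]
tcp_rot: [3.141, -0.0, 1.097]
contact_force: [1.0, -0.1, -1.5]
opening: 0.137
grasp_force: 41.6
```

```bash
python3 - <<'E'
from h import *
s=r.sense();f=tuple(s['eef_pos'])+(np.degrees(s['tcp_rot'][2]),);print(f,s['clock'],s['opening'],s['grasp_force'],s['contact_force'])
plan(f,(481,238.5,290,86.7));plan(f,(481,238.5,180,86.7));plan((0,0,0,86.7),(0,0,-1,86.7))
im=r.grab_frame('wrist');import pickle;pickle.dump(r.get_calibration('wrist'),open('wl.pkl','wb'));save(im,'wl.png')
a=np.hstack([im[150:350,220:420],cv2.resize(r.grab_frame('side')[160:330,300:470],(200,200))]);save(a,'lift.png',2)
E
```

```text
(np.float64(565.2735894260495), np.float64(-240.22253014558126), np.float64(295.49846438611075), np.float64(62.868395571091746)) 6.0 0.13690319742996185 41.5699428319931 [ 0.97059782 -0.10974858 -1.4547936 ]
dp [387.6, -293.3, 5.5] yaw -23.8
dp [387.6, -293.3, 115.5] yaw -23.8
dp [0.0, -0.0, 1.0] yaw 0.0
```

View pics/lift.png

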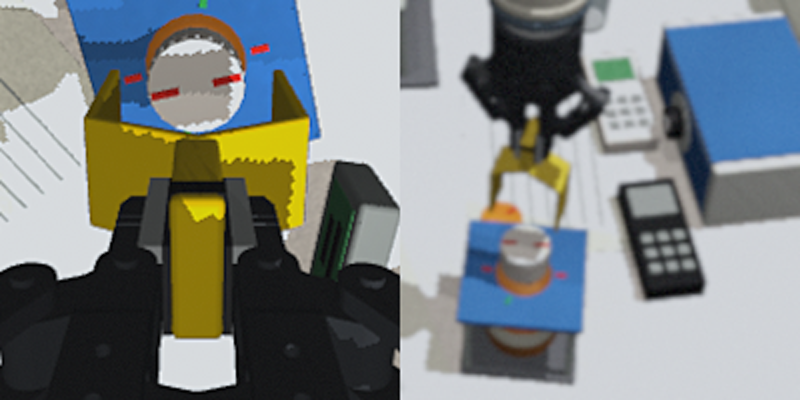

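The guard is gripped straight and lifted clear. The cap shows at crop (195,85), with both red marks visible at (133,77) and (259,48). Now I'll carry the guard to the rail.

Call:
carry_out(targets=[{"dp": [38,-29,0],"yaw": -2},{"dp": [77,-58,0],"yaw": -4},{"dp": [116,-88,0],"yaw": -6},{"dp": [155,-117,0],"yaw": -9},{"dp": [194,-147,0],"yaw": -12},{"dp": [232,-176,0],"yaw": -15},{"dp": [271,-205,0],"yaw": -18},{"dp": [310,-235,0],"yaw": -21},{"dp": [349,-264,0],"yaw": -23.8},{"dp": [378,-286,0],"yaw": -23.8},{"dp": [387.6,-293.3,0],"yaw": -23.8},{"dp": [387.6,-293.3,30],"yaw": -23.8}])

```text
clock: 7.6
eef_pos: [481.8, 239.5, 265.9]
tcp_rot: [3.139, -0.001, 1.514]
contact_force: [-0.9, 0.0, -1.1]
opening: 0.134
grasp_force: 41.6
```

Call:
carry_out(targets=[{"dp": [0,0,0],"yaw": 0},{"dp": [0,0,0],"yaw": 0}])

```text
clock: 7.85
eef_pos: [481.2, 238.0, 265.6]
tcp_rot: [-3.141, 0.0, 1.512]
contact_force: [0.6, 0.1, -0.4]
opening: 0.129
grasp_force: 41.5
```

```bash
python3 - <<'E'
from h import *
s=r.sense();f=tuple(s['eef_pos'])+(np.degrees(s['tcp_rot'][2]),);print(np.round(f,1),s['clock'],s['contact_force'])
c=r.get_calibration('wrist');im=r.grab_frame('wrist');save(im,'wr2.png');save(im[60:300,190:470],'wr2c.png',2.5)
import pickle;pickle.dump(c,open('wr2.pkl','wb'))
# cap measurement from earlier lift picture
c=pickle.load(open('wl.pkl','rb'))
for u in((133,77),(259,48)):print('red',onz(c,(u[0]/2+220,u[1]/2+150),108))
print('captop centre',onz(c,(195.5/2+220,85/2+150),156))
E
```

```text
[481.2 238.  265.6  86.6] 7.85 [ 0.61368301  0.12752667 -0.40925798]
red [ 528.1298679  -234.45265726  108.        ]
red [ 599.50640885 -252.08813829  108.        ]
captop centre [ 564.05668852 -242.97079026  156.        ]
```

View pics/wr2c.png

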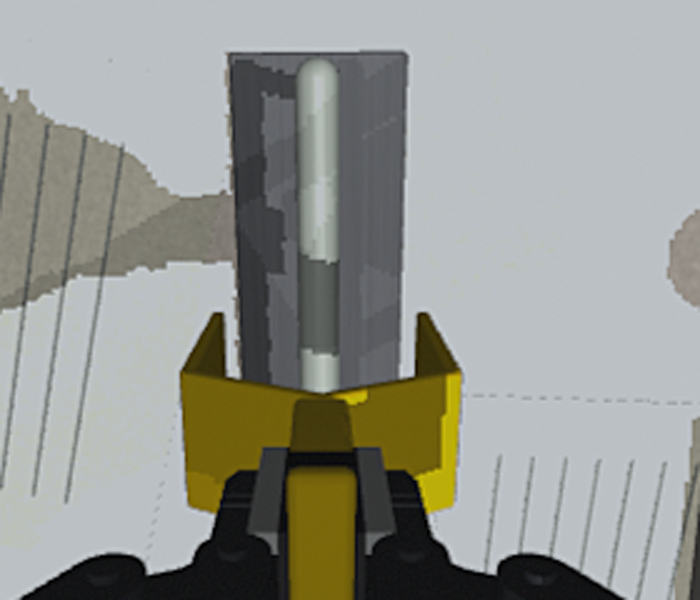

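The bar (crop x≈319) sits centred between the legs (x≈321) and aligned with the guard. I'll lower it.

Call:
carry_out(targets=[{"dp": [0,0,30],"yaw": 0},{"dp": [0,0,60],"yaw": 0},{"dp": [0,0,85],"yaw": 0},{"dp": [0,0,100],"yaw": 0},{"dp": [0,0,108],"yaw": 0},{"dp": [0,0,112],"yaw": 0},{"dp": [0,0,114],"yaw": 0},{"dp": [0,0,115],"yaw": 0},{"dp": [0,0,115],"yaw": 0}])

```text
clock: 9.02
eef_pos: [481.0, 238.6, 150.6]
tcp_rot: [3.141, -0.0, 1.513]
contact_force: [-1.1, -0.1, -0.5]
opening: 0.138
grasp_force: 41.6
```

Call:
carry_out(targets=[{"dp": [0,0,1],"yaw": 0},{"dp": [0,0,1],"yaw": 0},{"dp": [0,0,1],"yaw": 0}])

```text
clock: 9.4
eef_pos: [481.2, 238.7, 150.0]
tcp_rot: [3.141, -0.0, 1.513]
contact_force: [-1.5, -0.6, 6.8]
opening: 0.133
grasp_force: 42.6
```

Call:
carry_out(targets=[{"dp": [0,0,0],"yaw": 0},{"dp": [0,0,0],"yaw": 0},{"dp": [0,0,0],"yaw": 0},{"dp": [0,0,0],"yaw": 0}], fingers=0)

```text
clock: 9.9
eef_pos: [480.9, 238.5, 149.2]
tcp_rot: [-3.141, 0.0, 1.513]
contact_force: [-0.4, 0.7, 0.7]
opening: 0.498
grasp_force: 0.0
```

Call:
carry_out(targets=[{"dp": [0,0,-10],"yaw": 0},{"dp": [0,0,-25],"yaw": 0},{"dp": [0,0,-50],"yaw": 0},{"dp": [0,0,-90],"yaw": 0},{"dp": [0,0,-130],"yaw": 0},{"dp": [0,0,-150],"yaw": 0},{"dp": [0,0,-150],"yaw": 0},{"dp": [0,0,-150],"yaw": 0}])

```text
clock: 10.9
eef_pos: [480.5, 238.3, 298.8]
tcp_rot: [-3.141, 0.0, 1.513]
contact_force: [0.4, 0.9, -1.1]
opening: 0.5
grasp_force: 0.0
```

```bash
python3 - <<'E'
from h import *
s=r.sense();f=tuple(s['eef_pos'])+(np.degrees(s['tcp_rot'][2]),);print(np.round(f,1),s['clock'],s['qpos'])
c=r.get_calibration('wrist');im=r.grab_frame('wrist')
sd=r.grab_frame('side');print(im.shape)
a=np.hstack([im[60:260,220:420],cv2.resize(sd[90:210,240:360],(200,200))]);save(a,'hung.png',2)
for yaw in(63,76,90,120):plan(f,(564,-243,300,yaw))
E
```

```text
[480.5 238.3 298.8  86.7] 10.9 [4.57672968e-01 1.60368271e-01 1.75332448e+00 2.25623049e-05
 1.22852383e+00 5.15802352e-01]
(400, 640, 3)
dp [-475.7, 111.3, -1.2] yaw 23.7
dp [-475.7, 111.3, -1.2] yaw 10.7
dp [-475.7, 111.3, -1.2] yaw -3.3
dp [-475.7, 111.3, -1.2] yaw -33.3
```

View pics/hung.png

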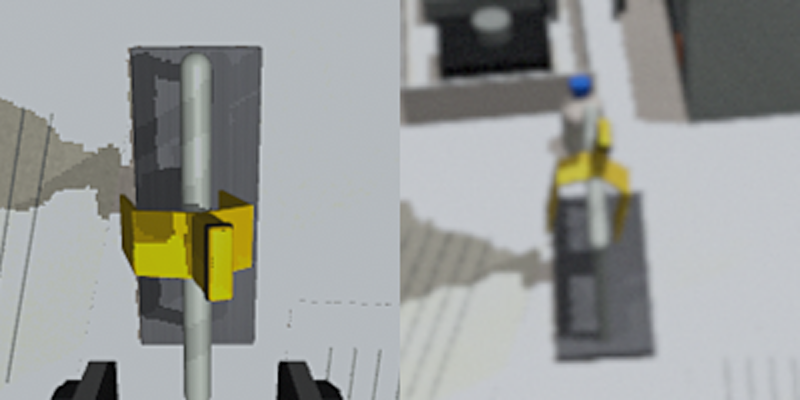

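The guard is astride the bar but leans a little: the fin top is about 12 px to the right of the bar line. I'll measure the lean and check whether it's swinging.

Call:
carry_out(targets=[{"dp": [0,0,0],"yaw": 0},{"dp": [0,0,0],"yaw": 0},{"dp": [0,0,0],"yaw": 0},{"dp": [0,0,0],"yaw": 0}])

```text
clock: 11.5
eef_pos: [480.9, 238.6, 299.2]
tcp_rot: [-3.141, 0.0, 1.513]
contact_force: [-0.2, -0.5, 0.8]
opening: 0.499
grasp_force: 0.0
```

```bash
python3 - <<'E'
from h import *
c=r.get_calibration('wrist');im=r.grab_frame('wrist')
a=im[150:220,270:360];save(a,'hung2.png',8)
h=hsv(im)
m=cv2.inRange(h,(22,150,60),(34,255,255));b=blobs(m)[0].reshape(-1,2);print(cv2.boundingRect(b))
for u in((330-.5,178),(330-.5,207)):print(onz(c,u,172))
print(r.sense()['clock'],r.sense()['eef_pos'])
print('bar',onz(c,(318,100),125),onz(c,(318,200),125))
E
```

```text
(280, 156, 66, 55)
[492.96424414 251.54979297 172.        ]
[491.62178297 223.33316692 172.        ]
11.55 [480.9153621  238.55945127 299.27075758]
bar [486.4636359  321.63726969 125.        ] [480.22575708 216.34556761 125.        ]
```

View pics/hung2.png

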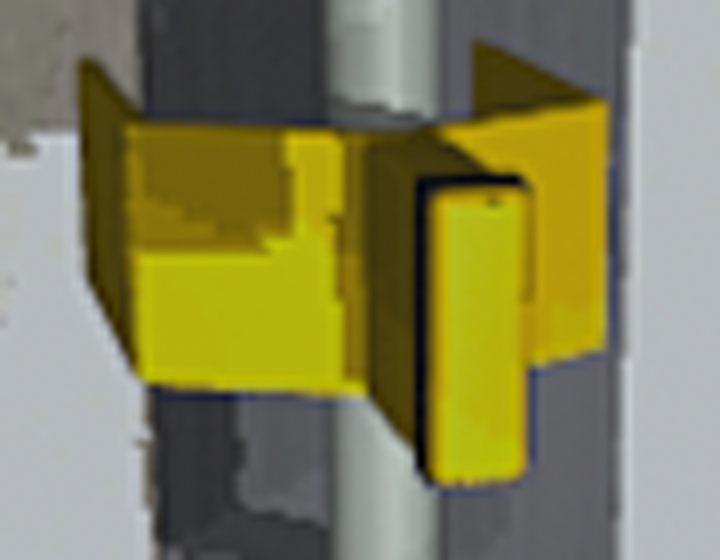

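Fin top to bar offset is about 10.7 mm over a 49 mm arm, so the lean is about 0.22 rad, under the 0.35 limit. The guard hasn't moved between the two frames, so the placing is good. That was my 11th viewed picture, one over the limit, so from here I'll measure only numerically. On to the cap at (564,-243).

Call:
carry_out(targets=[{"dp": [-43,10,0],"yaw": 4},{"dp": [-86,20,0],"yaw": 9},{"dp": [-130,30,0],"yaw": 13},{"dp": [-173,40,0],"yaw": 18},{"dp": [-216,51,0],"yaw": 23},{"dp": [-259,61,0],"yaw": 28},{"dp": [-303,71,0],"yaw": 33},{"dp": [-346,81,0],"yaw": 38},{"dp": [-389,91,0],"yaw": 43},{"dp": [-432,101,0],"yaw": 48},{"dp": [-475.7,111.3,0],"yaw": 51.7},{"dp": [-475.7,111.3,0],"yaw": 51.7}], fingers=1, grip_force=100)

```text
clock: 13.05
eef_pos: [564.5, -245.5, 298.9]
tcp_rot: [3.141, 0.0, 0.607]
contact_force: [0.3, -0.3, 0.7]
opening: 1.0
grasp_force: 0.0
```

Call:
carry_out(targets=[{"dp": [0,0,0],"yaw": 0},{"dp": [0,0,0],"yaw": 0},{"dp": [0,0,0],"yaw": 0}])

```text
clock: 13.42
eef_pos: [564.4, -241.8, 299.5]
tcp_rot: [3.142, -0.0, 0.612]
contact_force: [-0.2, 1.1, 0.1]
opening: 0.999
grasp_force: 0.0
```

```bash
cat > cap.py <<'E'
from h import *
def look(z=156):
    s=r.sense();f=np.r_[s['eef_pos'],np.degrees(s['tcp_rot'][2])];print(f.round(1),s['clock'],s['opening'])
    c=r.get_calibration('wrist');im=r.grab_frame('wrist');save(im,f"w{s['clock']:.0f}.png");h=hsv(im)
    for nm,R in(('red',((0,120,60),(6,255,255))),('red2',((172,120,60),(180,255,255))),('green',((50,110,60),(85,255,255)))):
        for b in blobs(cv2.inRange(h,*R),3):
            M=b.reshape(-1,2).mean(0);p=onz(c,M,z)
            q=onz(c,M,108)
            if np.hypot(*(q[:2]-[564,-243]))<70:print(nm,M.round(),cv2.contourArea(b),'zcap',p[:2].round(1),'z108',q[:2].round(1))
    return f
E
python3 - <<'E'
from cap import *
f=look()
plan(f,(564,-243.1,128,35))
E
```

```text
[ 564.4 -241.8  299.5   35.1] 13.425 0.999424866989734
red [330. 180.] 35.0 zcap [ 579.  -247.5] z108 [ 570.8 -255.7]
red [306. 200.] 33.5 zcap [ 548.6 -239.9] z108 [ 535.2 -246.8]
red [343. 158.] 10.5 zcap [ 603.8 -244.7] z108 [ 599.9 -252.4]
red [294. 200.] 8.0 zcap [ 541.4 -229.4] z108 [ 526.7 -234.5]
green [306. 149.] 22.0 zcap [ 590.7 -210.9] z108 [ 584.6 -212.8]
dp [-1.1, 0.8, 171.5] yaw 0.1
```

The cap's red line is centred at (563.8,-243.5) at -14°, which matches the rack and means the cap is still locked. Now I'll go down over it.

Call:
carry_out(targets=[{"dp": [-1.4,1,40],"yaw": 0},{"dp": [-1.4,1,80],"yaw": 0},{"dp": [-1.4,1,120],"yaw": 0},{"dp": [-1.4,1,145],"yaw": 0},{"dp": [-1.4,1,163],"yaw": 0},{"dp": [-1.4,1,171.5],"yaw": 0},{"dp": [-1.4,1,171.5],"yaw": 0},{"dp": [-1.4,1,171.5],"yaw": 0}])

```text
clock: 14.48
eef_pos: [564.5, -244.7, 128.8]
tcp_rot: [3.14, -0.001, 0.61]
contact_force: [1.0, 0.9, 0.0]
opening: 0.999
grasp_force: 0.0
```

Call:
carry_out(targets=[{"dp": [0,0,0],"yaw": 0},{"dp": [0,0,0],"yaw": 0},{"dp": [0,0,0],"yaw": 0},{"dp": [0,0,0],"yaw": 0},{"dp": [0,0,0],"yaw": 0}], fingers=-1, grip_force=100)

```text
clock: 15.1
eef_pos: [563.2, -243.4, 128.2]
tcp_rot: [-3.139, 0.0, 0.61]
contact_force: [-3.6, 5.3, 5.4]
opening: 0.537
grasp_force: 101.1
```

Call:
carry_out(targets=[{"dp": [0,0,3],"yaw": 0},{"dp": [0,0,6],"yaw": 0},{"dp": [0,0,7],"yaw": 0},{"dp": [0,0,7],"yaw": 0}])

```text
clock: 15.6
eef_pos: [563.3, -243.4, 122.2]
tcp_rot: [-3.14, -0.0, 0.61]
contact_force: [-5.3, 6.7, 15.4]
opening: 0.539
grasp_force: 101.9
```

Call:
carry_out(targets=[{"dp": [0,0,1],"yaw": 0},{"dp": [0,0,1],"yaw": 0},{"dp": [0,0,1],"yaw": -5},{"dp": [0,0,1],"yaw": -10},{"dp": [0,0,1],"yaw": -15},{"dp": [0,0,1],"yaw": -20}])

```text
clock: 16.35
eef_pos: [563.3, -243.2, 121.9]
tcp_rot: [-3.14, -0.001, 0.961]
contact_force: [-9.0, 7.6, 21.5]
opening: 0.539
grasp_force: 101.9
```

```bash
python3 - <<'E'
from cap import *
look(149);s=r.sense();print(s['contact_force'],s['wrist_torque'])
E
```

```text
[ 563.3 -243.2  121.9   55. ] 16.35 0.5387722180487023
red [346. 270.] 254.0 zcap [ 579.7 -242.3] z108 [ 569.3 -264.8]
red [292. 311.] 222.0 zcap [ 548.8 -245.6] z108 [ 526.7 -269.3]
red [381. 226.] 82.0 zcap [ 601.9 -233.7] z108 [ 600.  -252.9]
green [316. 184.] 118.0 zcap [ 590.7 -204.8] z108 [ 584.5 -213.1]
[-9.12741978  8.94127298 22.18300493] [1.37865225 1.35042235 0.32629707]
```

The cap has turned 20° with no slip (red line at +6°) and is fully pressed. I'll turn it another 50°.

Call:
carry_out(targets=[{"dp": [0,0,0],"yaw": -6},{"dp": [0,0,0],"yaw": -12},{"dp": [0,0,0],"yaw": -18},{"dp": [0,0,0],"yaw": -24},{"dp": [0,0,0],"yaw": -30},{"dp": [0,0,0],"yaw": -36},{"dp": [0,0,0],"yaw": -42},{"dp": [0,0,0],"yaw": -48},{"dp": [0,0,0],"yaw": -51},{"dp": [0,0,0],"yaw": -51}])

```text
clock: 17.65
eef_pos: [564.2, -243.4, 121.9]
tcp_rot: [3.14, -0.001, 1.85]
contact_force: [-4.7, 8.3, 19.4]
opening: 0.539
grasp_force: 102.3
```

```bash
python3 - <<'E'
from cap import *
look(149);s=r.sense();print(s['contact_force'],s['wrist_torque'])
E
```

```text
[ 564.2 -243.4  121.9  106. ] 17.65 0.5389917537390368
red [346. 270.] 256.5 zcap [ 573.3 -231.1] z108 [ 584.3 -253.3]
red [292. 311.] 224.0 zcap [ 556.4 -257.1] z108 [ 561.1 -289.2]
red [258. 217.] 84.0 zcap [ 532.5 -218. ] z108 [ 528.  -235.3]
green [370. 207.] 116.0 zcap [ 573.9 -202.1] z108 [ 585.2 -213.3]
[-4.85965964  8.86581231 18.97495086] [ 1.34541356  0.79107541 -0.01930019]
```

The red line is now at 57°, a turn of 71° that brings it to the green marks. Lifting straight up.

Call:
carry_out(targets=[{"dp": [0,0,-5],"yaw": 0},{"dp": [0,0,-10],"yaw": 0},{"dp": [0,0,-18],"yaw": 0},{"dp": [0,0,-26],"yaw": 0},{"dp": [0,0,-36],"yaw": 0},{"dp": [0,0,-48],"yaw": 0},{"dp": [0,0,-60],"yaw": 0},{"dp": [0,0,-68],"yaw": 0},{"dp": [0,0,-72],"yaw": 0},{"dp": [0,0,-72],"yaw": 0},{"dp": [0,0,-72],"yaw": 0}])

```text
clock: 19.08
eef_pos: [563.6, -244.3, 191.4]
tcp_rot: [-3.141, -0.0, 1.85]
contact_force: [0.5, -0.0, -0.4]
opening: 0.538
grasp_force: 102.8
```

```bash
python3 - <<'E'
from cap import *
f=look(220);s=r.sense();print(s['contact_force'],s['wrist_torque'],s['qvel'].round(3))
# check guard: yellow blob in side and top views
for n in('side','top'):
    im=r.grab_frame(n);save(im,f'{n}_end.png');c=r.get_calibration(n)
    m=cv2.inRange(hsv(im),(20,120,60),(34,255,255))
    for b in blobs(m,15):
        M=b.reshape(-1,2).mean(0);print(n,M.round(),cv2.contourArea(b),onz(c,M,140).round())
# white cap in side view: lit low-saturation blob above rack
E
```

```text
[ 563.6 -244.3  191.4  106. ] 19.075 0.5382229979070464
red [346. 270.] 249.5 zcap [ 572.4 -231. ] z108 [ 602.4 -291.6]
red [277. 184.] 34.5 zcap [ 536.1 -203.4] z108 [ 528. -235.]
red [358. 228.] 29.5 zcap [ 571.3 -212. ] z108 [ 600.2 -252.8]
green [356. 177.] 54.0 zcap [ 563.9 -192.7] z108 [ 585.  -213.1]
[ 0.01838705 -0.58249177 -0.28619509] [ 0.00758705 -0.04573286 -0.01142606] [-0.001  0.001 -0.     0.     0.    -0.   ]
top [230. 213.] 292.0 [475. 240. 140.]
```

```bash
python3 - <<'E'
from h import *
im=cv2.cvtColor(cv2.imread('pics/side_end.png'),cv2.COLOR_BGR2RGB)
m=cv2.inRange(hsv(im),(18,90,40),(36,255,255))
for b in blobs(m,2):print(cv2.boundingRect(b),cv2.contourArea(b))
print(im[140:150:3,285:320:5].tolist())
print(r.get_calibration('wrist')['fx'])
im=cv2.cvtColor(cv2.imread('pics/top_end.png'),cv2.COLOR_BGR2RGB)
m=cv2.inRange(hsv(im),(20,120,60),(34,255,255))
b=blobs(m,15)[0];print(cv2.minAreaRect(b),cv2.boundingRect(b))
import glob;w=cv2.imread('pics/w19.png');m=cv2.inRange(cv2.cvtColor(w,cv2.COLOR_BGR2HSV),(0,120,60),(6,255,255))
print([(b.reshape(-1,2).mean(0).round(),cv2.contourArea(b)) for b in blobs(m,20)])
E
```

```text
(285, 143, 4, 15) 7.0
(3, 260, 5, 12) 6.0
(304, 156, 3, 5) 3.0
(1, 273, 4, 2) 2.0
[[[108, 109, 105], [100, 99, 92], [99, 97, 92], [100, 100, 95], [102, 100, 94], [99, 98, 93], [101, 99, 94]], [[171, 172, 173], [101, 99, 90], [97, 96, 89], [102, 102, 95], [102, 101, 96], [101, 99, 94], [102, 100, 93]], [[138, 133, 119], [194, 198, 202], [99, 97, 93], [104, 102, 96], [101, 99, 92], [102, 103, 95], [101, 100, 92]], [[120, 110, 80], [128, 132, 138], [97, 99, 100], [98, 96, 91], [98, 97, 92], [104, 102, 96], [100, 100, 92]]]
290.94207603544885
((229.5, 215.0), (26.0, 17.0), 90.0) (221, 202, 18, 27)
[(array([120., 293.]), 1418.0), (array([346., 270.]), 249.5), (array([292., 311.]), 224.5), (array([277., 184.]), 34.5), (array([358., 228.]), 29.5), (array([372.,  47.]), 28.0), (array([339.,  58.]), 25.0)]
```

In the side view the arm hides the guard except for slivers, but the top view still shows it on the bar. The cap's red line hasn't moved in the gripper, and the contact forces are near zero. Handing in.

```bash
python3 -c "
from rig import r
print(r.sign_off())"
```

```text
the job is handed in; nothing more can be done
None
```

I handed the job in at about 19 s of the 53 s allowed: the guard hangs on the rail (leaning about 0.22 rad, limit 0.35), and the cap came off and is held upright about 5 cm above the mouth; the hand-in returned no verdict, and I viewed 11 pictures, one over your limit of 10.

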